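# Make up two support stacks on the welding table

### The job

Make up the two supports for the next copper panel by threading the loose rings over the studs of the bases: on the red base the blue riser first, the copper ring on it and the white ceramic ring on top; on the green base the yellow riser with the violet ring on top. Every ring must sit flat on what is under it, and be let go. Leave the hammer, the brush and the tin where they are.

Things in the scene. Friction and masses are not known exactly. Their poses are not given: they have to be found in the camera images.
- red_base: Red-painted round base, fixed to the table: disc of diameter 90 mm, 10 mm thick, with a bare steel stud standing up from its centre, diameter 18 mm, 55 mm tall above the disc (its tip, 65 mm above the table, is tapered over the last 5 mm). Origin at the centre of the disc's underside, on the table, z up along the stud.
- green_base: Green-painted round base, fixed to the table: disc of diameter 90 mm, 10 mm thick, with a bare steel stud standing up from its centre, diameter 18 mm, 55 mm tall above the disc (its tip, 65 mm above the table, is tapered over the last 5 mm). Origin at the centre of the disc's underside, on the table, z up along the stud.
- blue_riser: Blue-painted steel riser, about 0.46 kg: a loose plain ring lying flat, outer diameter 64 mm, through bore 26 mm, height 22 mm. Origin at the centre of its underside, z up through the bore; gripped across its outside.
- copper_ring: Reddish-brown copper chill ring, about 0.38 kg: a loose plain ring lying flat, outer diameter 56 mm, through bore 26 mm, height 22 mm. Origin at the centre of its underside, z up through the bore; gripped across its outside.
- white_ring: White ceramic insulating ring, about 0.11 kg: a loose plain ring lying flat, outer diameter 48 mm, through bore 26 mm, height 22 mm. Origin at the centre of its underside, z up through the bore; gripped across its outside.
- yellow_riser: Yellow-painted steel riser, about 0.46 kg: a loose plain ring lying flat, outer diameter 64 mm, through bore 26 mm, height 22 mm. Origin at the centre of its underside, z up through the bore; gripped across its outside.
- violet_ring: Violet anodised aluminium ring, about 0.12 kg: a loose plain ring lying flat, outer diameter 56 mm, through bore 26 mm, height 22 mm. Origin at the centre of its underside, z up through the bore; gripped across its outside.
- hammer: Bystander: hammer, 280 mm long, lying to the left of the work. Origin below its middle, x along the handle towards the head.
- brush: Bystander: wire brush, wooden back 220 x 32 mm, steel bristles upward, 34 mm high, lying crosswise beyond the work. Origin below its middle, x along it.
- tin: Bystander: closed steel tin, diameter 72 mm, 90 mm tall, standing to the right of the work. Origin at the centre of its underside.
Not all that is in view belongs to the job. Of the things like the yellow_riser, leave any that is pink; of the rest the smaller one is meant. Of the things shaped like the blue_riser, the blue one is meant.

How it is judged (in metres and radians):
At the end, for the whole second after the job is handed in: Red stud, from below: blue riser, copper ring, white ring; green stud: yellow riser, violet ring. Each within 8 mm of the stud's axis, underside within 4 mm of its seated height (10, 32, 54 mm above the base's underside), tilted under 0.08 rad, at rest (horizontal distance between each of blue_riser, copper_ring, white_ring and red_base below 0.008 m and z of blue_riser in the frame of red_base between 0.006 and 0.014 m and angle between each of blue_riser, copper_ring, white_ring, yellow_riser, violet_ring's own z axis and vertical below 0.08 rad and linear speed of each of blue_riser, copper_ring, white_ring, yellow_riser, violet_ring below 0.02 m/s and angular speed of each of blue_riser, copper_ring, white_ring, yellow_riser, violet_ring below 0.2 rad/s and z of copper_ring in the frame of red_base between 0.028 and 0.036 m and z of white_ring in the frame of red_base between 0.05 and 0.058 m and horizontal distance between each of yellow_riser, violet_ring and green_base below 0.008 m and z of yellow_riser in the frame of green_base between 0.006 and 0.014 m and z of violet_ring in the frame of green_base between 0.028 and 0.036 m); the robot touches nothing.
It fails at once if the hammer is moved more than 30 mm (distance of hammer from where it was at the start of the episode above 0.03 m).
It fails at once if the brush is moved more than 30 mm (distance of brush from where it was at the start of the episode above 0.03 m).
It fails at once if the tin is moved more than 30 mm (distance of tin from where it was at the start of the episode above 0.03 m).
It also fails if it takes over 112 s, if anything falls off the work surface, if the arm or the gripper's body presses on something with over 40 N, if the wrist force passes 120 N, or if a joint passes its speed limit or range.

### The arm

A 7-joint arm with a two-finger parallel gripper is mounted at the origin on the work surface. World frame = base frame: x ahead of the robot, y to its left, z up, the work surface at z = 0. Lengths are in mm, angles in rad, forces in N, time in s.
With the tool pointing down it reaches from about 400 to 875 mm from the base axis. Payload 4.4 kg.
Tool frame: the origin (TCP) lies at the very end of the fingers, on their centre line; the grasp point (between the pads) lies 19 mm behind it; y points along the fingers, x is the direction in which the jaws open and shut, and the axes are right-handed (so a half turn about y gives the same grasp; the last joint's range is limited). The gripper opens to 85 mm and grips with 20 to 120 N. Pads are 22 mm wide; open, the fingers measure 114 mm over their backs; the gripper's body (76 mm by 85 mm) begins 54 mm behind the grasp point. The pads swing forward as they close: fully open they stand 13 mm farther back than shut.
Start: joints at [-1.338, 0.628, 0.038, 1.517, -0.027, 0.996, -0.02], TCP at [191.319, 621.221, 231.313] pointing down, gripper open.
Joint ranges: [-3.06, 3.06], [-0.37, 2.12], [-1.25, 1.32], [0.18, 2.47], [-1.1, 4.24], [0.23, 1.98], [-2.94, 2.94]. Speed limits (rad/s): [2.57, 2.57, 3.14, 3.14, 3.14, 3.14, 3.14].

### API

Orientations are given as [roll, pitch, yaw] about the fixed x, y, z axes, in that order (R = Rz(yaw) Ry(pitch) Rx(roll)).
In Python, from cell import readout, eyes, finish_job gives the robot as it stands. The module is installed in compiled form; this text tells all that it offers.
- The arm moves only by the tool apply_moves, never from a script. Its argument "commands" is a list that holds one entry, the list of rows, each a list of 6 numbers: the shift along the tool's x, y, z in units of 0.04 m (1.0 is 0.04 m), then the turn, a rotation vector about the tool's x, y, z in units of 5 degrees (1.0 is 5 degrees). A call has 1 to 8 rows; each row shifts and turns the pose as measured when the row begins, along the tool's axes as they then stand; what a row does not reach is not made up. A row lasts 1/12 s, in which the tool goes at most 41.7 mm and 7.16 degrees, less where a joint would pass 70% of its speed; a pose out of reach is approached as far as the arm can. A call with a number of a shift or a turn outside -1 to 1 is refused whole. A call with a gripper value outside its range is refused whole. "claw" is the finger opening in mm, from 0 to 85.4, set as the call begins (left out, the last holds). The fingers move at their own pace and stop on an object; the grip force is fixed at half the most. Time passes only in rows, so rows that do not move let the fingers close. It gives the time, the measured TCP pose, the force and the opening at its end, in the units of the state.
- readout.read_state(): the state, without advancing time (a new reading comes with each control period).
- eyes.get_image(name): name is "side" or "top"; returns a dict with "image" (420x560x3 uint8, red, green, blue), "mtx" (3x3 intrinsics, pixels), "rvec" (rotation vector, rad) and "tvec" (3), from world to camera coordinates, as OpenCV has them. Camera axes: x right, y down, z forward; pixel columns grow to the right and rows downward; lengths in mm; the calibration is good to about 2 mm. A picture is of the moment at which its call begins. There is no depth.
- finish_job(): hands the job in, once; it reports no verdict.
The state is a dict: "clock": time; "qpos": joint angles; "qd": joint speeds; "tau": joint torques, N m; "eef_pos": TCP position; "tool_rot": TCP orientation; "force": force on the tool from outside, world axes, zero at the start; "torque": the same for the moment, N m; "width": finger opening in mm.
Only numpy, scipy, OpenCV 4.12 (cv2) and the standard library are available. Lean on these libraries where they do the work, as an engineer would, in place of code of your own. Each camera call takes 0.05 s, during which the arm holds its last target. There are 200 camera calls.

## Working session

There is one attempt and no reset: what is moved stays moved. The work goes in short steps, Python scripts to look and compute and a tool call to move; the robot and the scene stay as the last step left them, time stands still between calls to the robot, and variables do not carry over. Pictures are saved under pics/ and viewed, about 12 in all and at most 16, crops included, and the job is handed in when it is done.

Besides the shell and the picture viewer there is one more tool, called in YAML: its name, and indented under it one key for each argument. apply_moves: Moves the arm, as the interface text tells. Shifts and turns lie within -1 to 1; 1 stands for 0.04 m of shift or 5 degrees of turn. Its arguments: {"type":"object","properties":{"commands":{"type":"array"},"claw":{"type":"number"}},"required":["commands"]}

```bash
mkdir -p pics; python3 - <<'E'
from cell import readout, eyes
import cv2,pickle
print(readout.read_state())
d={}
for n in("top","side"):
    d[n]=eyes.get_image(n); cv2.imwrite(f"pics/{n}0.png",d[n]["image"][...,::-1])
    print(n,d[n]["mtx"],d[n]["rvec"],d[n]["tvec"])
pickle.dump(d,open("d0.pkl","wb"))
E
```

```text
{'clock': 0.0, 'qpos': array([-1.33785554,  0.629339  ,  0.03845501,  1.51840202, -0.02699822,
        0.99630437, -0.02002882]), 'qd': array([-3.21661260e-04, -6.25774540e-04, -7.66347242e-04,  1.98153909e-04,
        2.16185983e-05, -4.64155677e-04,  1.24480625e-03]), 'tau': array([-9.71220179e-04, -5.63397217e+01,  1.22597761e+00, -1.93451071e+01,
        1.10689466e-02,  1.03315810e-02, -6.96426724e-06]), 'eef_pos': array([191.09710786, 620.59901569, 230.38308152]), 'tool_rot': array([-1.57083153,  0.00193401,  1.27201631]), 'force': array([0.3179568 , 0.36906842, 0.09351733]), 'torque': array([-0.0844208 ,  0.00762658, -0.04029388]), 'width': 85.46717635271685}
top [[472.98287882   0.         286.90351796]
 [  0.         472.98287882 211.2529649 ]
 [  0.           0.           1.        ]] [ 2.04090408 -2.17978142  0.24556482] [   6.39086603  568.83840445 1092.84948606]
side [[416.88429222   0.         282.27578486]
 [  0.         416.88429222 206.55814288]
 [  0.           0.           1.        ]] [ 0.3862398  -2.62968706  1.44453197] [ 534.34371208  129.53930434 1206.82547578]
```

View pics/top0.png

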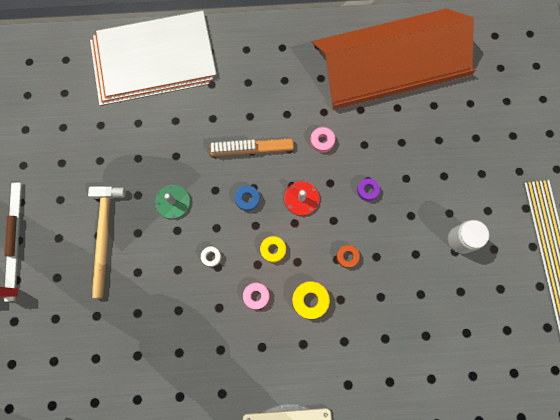

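View pics/side0.png

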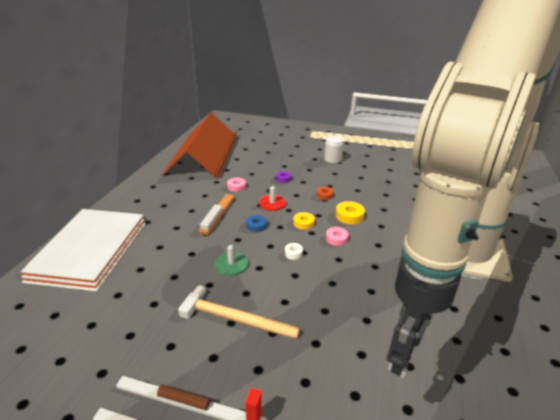

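Candidates (top view):
- **Yellow riser:** small yellow (273,249), big yellow (311,300), and pink at (256,295) and (323,139). I choose the small yellow.
- **Blue riser:** only (247,197).
- **Copper ring:** (348,256), as opposed to the orange angle plate.
- **Violet ring:** (369,189).
- **White ring:** (211,256), as opposed to the tin and the sheets.

```bash
cat > h.py <<'E'
import cv2,numpy as np
from cell import readout,eyes
def ray(c,px,z):
    R=cv2.Rodrigues(np.array(c["rvec"]))[0]; t=np.array(c["tvec"]).ravel(); o=-R.T@t
    p=cv2.undistortPoints(np.array(px,float).reshape(-1,1,2),c["mtx"],None).reshape(-1,2)
    d=np.c_[p,np.ones(len(p))]@R
    return o+d*((z-o[2])/d[:,2])[:,None]
def proj(c,P): return cv2.projectPoints(np.array(P,float).reshape(-1,1,3),np.array(c["rvec"]),np.array(c["tvec"]),c["mtx"],None)[0].reshape(-1,2)
def blob(im,seed,r=30,s_min=90):
    """contour of the hue at/near seed, largest in the window"""
    hsv=cv2.cvtColor(im,cv2.COLOR_RGB2HSV).astype(int)
    x,y=map(int,seed); w=(slice(max(0,y-r),y+r),slice(max(0,x-r),x+r)); return hsv[w],(max(0,x-r),max(0,y-r))
HUE=dict(red_base=(0,6),green_base=(50,85),blue=(98,118),copper=(4,14),white=None,yellow=(22,34),violet=(125,150),big=(22,34),pink=(155,175))
def find(c,name,seed,z,r=28):
    v,o=blob(c["image"],seed,r)
    if HUE[name] is None: m=(v[...,1]<50)&(v[...,2]>150)
    else:
        a,b=HUE[name]; m=(v[...,0]>=a)&(v[...,0]<=b)&(v[...,1]>80)&(v[...,2]>40)
        if name=="red_base": m|=(v[...,0]>174)&(v[...,1]>80)
    cs=cv2.findContours(m.astype(np.uint8),cv2.RETR_EXTERNAL,cv2.CHAIN_APPROX_NONE)[0]
    k=cv2.convexHull(max(cs,key=cv2.contourArea)); M=cv2.moments(k)
    px=np.array([M["m10"],M["m01"]])/M["m00"]+o
    P=ray(c,px,z)[0]; K=ray(c,k.reshape(-1,2)+np.array(o),z)
    return px,P,2*np.sqrt(cv2.contourArea(K[:,:2].astype(np.float32))/np.pi)
E
python3 - <<'E'
from h import *; import pickle
d=pickle.load(open("d0.pkl","rb"));np.set_printoptions(precision=1,suppress=True)
for n,z,t,s in [("red_base",5,(302,199),(272,202)),("green_base",5,(173,202),(232,263)),("blue",11,(247,197),(256,223)),("copper",11,(348,256),(325,193)),("white",11,(211,256),(294,251)),("yellow",11,(273,249),(304,220)),("violet",11,(369,189),(284,176)),("big",11,(311,300),(350,212))]:
    for v,q in(("top",t),("side",s)):
        px,P,D=find(d[v],n,q,z,28 if v=="top" else 22); print(n,v,px,P,"D %.1f"%D)
im=d["top"]["image"][130:325,150:400]; cv2.imwrite("pics/crop1.png",cv2.resize(im,None,fx=3,fy=3,interpolation=cv2.INTER_CUBIC)[...,::-1])
E
```

```text
red_base top [301.4 197.9] [613.6 -72.    5. ] D 91.7
red_base side [271.9 202.3] [613.9 -74.    5. ] D 103.4
green_base top [172.2 201.4] [626.  260.9   5. ] D 88.6
green_base side [231.2 263.8] [625.6 260.7   5. ] D 86.9
blue top [246.8 197.5] [622.4  68.3  11. ] D 65.0
blue side [255.9 222.9] [622.3  65.1  11. ] D 75.9
copper top [347.6 256.1] [ 454.9 -176.2   11. ] D 57.6
copper side [324.5 192.8] [ 455.5 -180.2   11. ] D 79.2
white top [210.1 255.9] [478. 167.  11.] D 49.0
white side [292.6 250.3] [479.7 161.2  11. ] D 64.3
yellow top [272.6 248.7] [485.7  10.1  11. ] D 62.5
yellow side [303.2 219.7] [487.1   3.3  11. ] D 71.0
violet top [368.1 189. ] [ 624.5 -245.3   11. ] D 58.2
violet side [283.2 176.4] [ 624.9 -249.8   11. ] D 73.3
big top [310.4 299.9] [353.5 -74.8  11. ] D 88.3
big side [349.3 211.6] [355.5 -87.9  11. ] D 103.5
```

View pics/crop1.png

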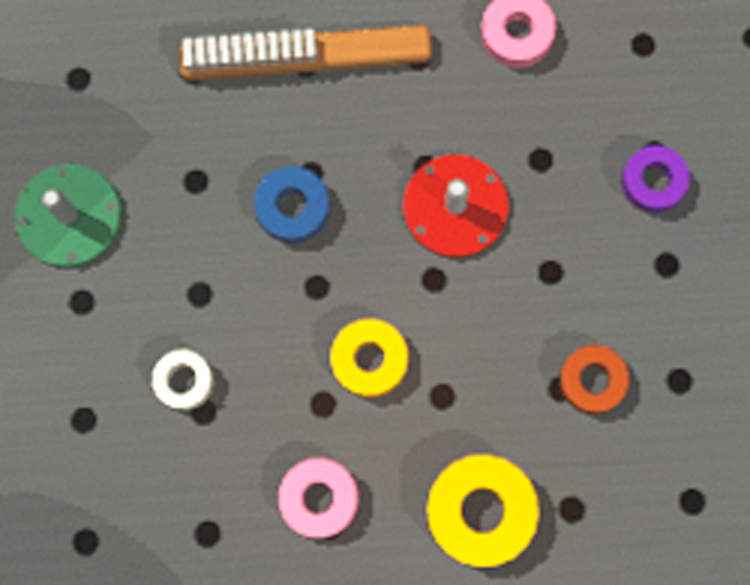

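The crop confirms the choice: the small yellow is at crop (370,357), the big one at (483,510), and the pinks are distinct. All candidate diameters match the description. Setting out, turning to yaw 0 so the tool axes align with the world.

apply_moves:
  commands:
    - [[0,0,-1,0,0.9,0],[0,0,-1,0,0.9,0],[0,0,-1,0,0.9,0],[0,0,-1,0,0.9,0],[0,0,-1,0,0.9,0],[0,0,-1,0,0.9,0],[0,0,-1,0,0.9,0],[0,0,-1,0,0.9,0]]
  claw: 85

```text
clock: 0.77
eef_pos: [450.6, 453.0, 223.1]
tool_rot: [-1.563, 0.01, 0.641]
force: [1.1, 0.2, -0.1]
width: 84.9
```

apply_moves:
  commands:
    - [[0,0,-1,0,0.9,0],[0,0,-1,0,0.9,0],[0,0,-1,0,0.9,0],[0,0,-1,0,0.9,0],[0,0,-1,0,0.9,0],[0,0,-1,0,0.9,0],[0,0,-1,0,0.9,0],[0,0,0,0,0,0]]

```text
clock: 1.43
eef_pos: [564.5, 175.9, 218.8]
tool_rot: [-1.579, 0.012, 0.047]
force: [-0.3, -1.3, -0.3]
width: 85.1
```

apply_moves:
  commands:
    - [[0,0,0,0.09,0.54,-0.14],[0.48,0.8,-0.9,0,0,0],[0.48,0.8,-0.9,0,0,0],[0.48,0.8,-0.9,0,0,0],[0,0,0,0,0,0],[0,0,0,0,0,0]]

```text
clock: 1.93
eef_pos: [613.9, 80.5, 134.8]
tool_rot: [-1.57, -0.001, -0.005]
force: [-0.7, 1.0, 0.0]
width: 84.7
```

```bash
cat > look.py <<'E'
import sys; from h import *
def look(n,P,k,views=("top","side"),h=45):
    o=[]
    for v in views:
        c=eyes.get_image(v); x,y=proj(c,P)[0].astype(int)
        o.append(cv2.resize(c["image"][max(0,y-h):y+h,max(0,x-h):x+h],(400,400),interpolation=cv2.INTER_CUBIC))
    cv2.imwrite(f"pics/{n}.png",np.hstack(o)[...,::-1])
    s=readout.read_state(); print(s["eef_pos"].round(1),s["tool_rot"].round(4),s["force"].round(1),s["width"])
if __name__=="__main__": look(sys.argv[1],list(map(float,sys.argv[2:5])),0)
E
python3 look.py a1 622 68 50
```

```text
[613.6  80.9 135.6] [-1.571  -0.002  -0.0036] [-0.3  0.4  0.6] 84.86051200471938
```

View pics/a1.png

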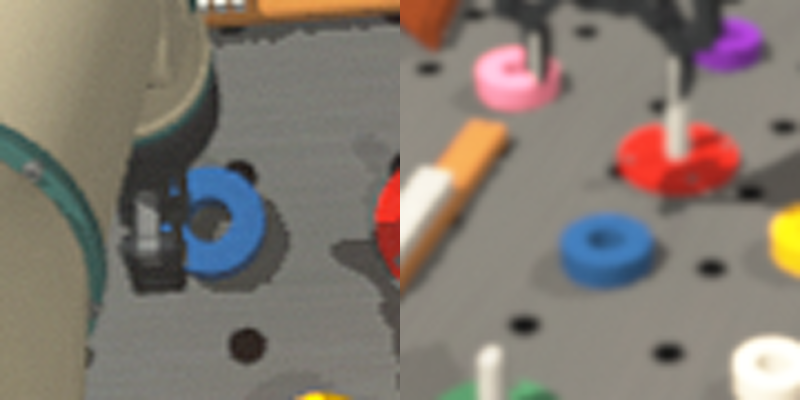

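The blue ring is ahead of the fingers in both views, offset as computed. Correcting and going down.

apply_moves:
  commands:
    - [[0.22,0.3,-0.33,0,0,0],[0,0.9,0,0,0,0],[0,0.9,0,0,0,0],[0,0.3,0,0,0,0],[0,0,0,0,0,0]]

```text
clock: 2.45
eef_pos: [626.7, 77.6, 43.4]
tool_rot: [-1.564, -0.013, 0.008]
force: [-0.5, 0.3, 0.9]
width: 85.0
```

apply_moves:
  commands:
    - [[-0.1,0,-0.24,-0.08,0.09,0.15],[0,0.4,0,0,0,0],[0,0,0,0,0,0],[0,0,0,0,0,0]]

```text
clock: 2.78
eef_pos: [624.8, 70.3, 33.3]
tool_rot: [-1.571, -0.004, 0.004]
force: [-0.2, 0.1, -0.2]
width: 85.2
```

apply_moves:
  commands:
    - [[-0.07,0.4,-0.06,0,0.05,0.04],[0,0.4,0,0,0,0],[0,0.06,0,0,0,0],[0,0,0,0,0,0]]

```text
clock: 3.12
eef_pos: [627.2, 68.5, 6.7]
tool_rot: [-1.57, -0.012, 0.0]
force: [0.1, -0.2, -0.1]
width: 84.9
```

```bash
python3 look.py a2 622 68 20
```

```text
[627.6  68.6   7.1] [-1.5694e+00 -1.3000e-02  3.0000e-04] [0.  0.9 0.5] 84.76405608816157
```

View pics/a2.png

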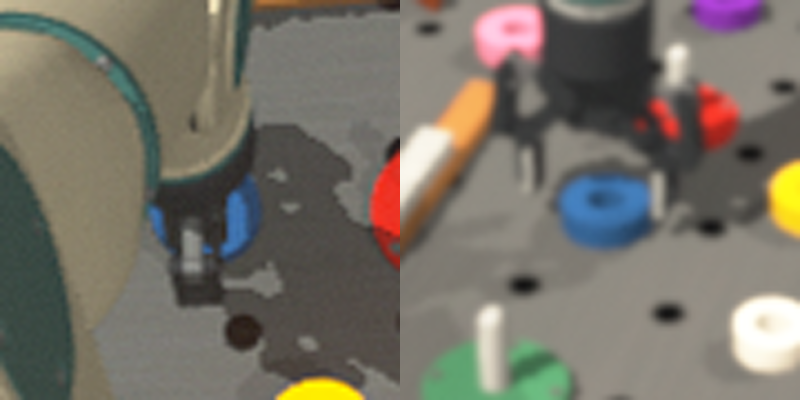

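Fingers straddle the ring but sit about 5 mm too far in +x (the left finger has a wider gap). Correcting, then closing.

apply_moves:
  commands:
    - [[-0.13,0.05,0,0,0,0.15],[0,0.05,0,0,0,0],[0,0,0,0,0,0]]

```text
clock: 3.47
eef_pos: [623.5, 68.9, 5.7]
tool_rot: [-1.569, -0.002, 0.001]
force: [-0.4, 0.4, -0.4]
width: 85.5
```

apply_moves:
  commands:
    - [[0,0,0,0,0,0],[0,0,0,0,0,0],[0,0,0,0,0,0],[0,0,0,0,0,0],[0,0,0,0,0,0],[0,0,0,0,0,0],[0,0,0,0,0,0],[0,0,0,0,0,0]]
  claw: 45

```text
clock: 4.13
eef_pos: [623.2, 69.0, 6.7]
tool_rot: [-1.569, -0.002, 0.001]
force: [-0.7, -0.4, 1.0]
width: 60.7
```

apply_moves:
  commands:
    - [[0,-0.5,0,0,0,0],[0,-0.8,0,0,0,0],[0,-0.8,0,0,0,0],[0,-0.5,0,0,0,0],[0,0,0,0,0,0]]

```text
clock: 4.55
eef_pos: [618.2, 68.4, 108.0]
tool_rot: [-1.57, 0.012, 0.0]
force: [2.0, 0.6, -4.6]
width: 60.4
```

```bash
python3 look.py a3 622 68 60
```

```text
[615.9  68.6 104.5] [-1.5706e+00  1.7100e-02  7.0000e-04] [-1.  -0.  -4.3] 60.28835824380095
```

View pics/a3.png

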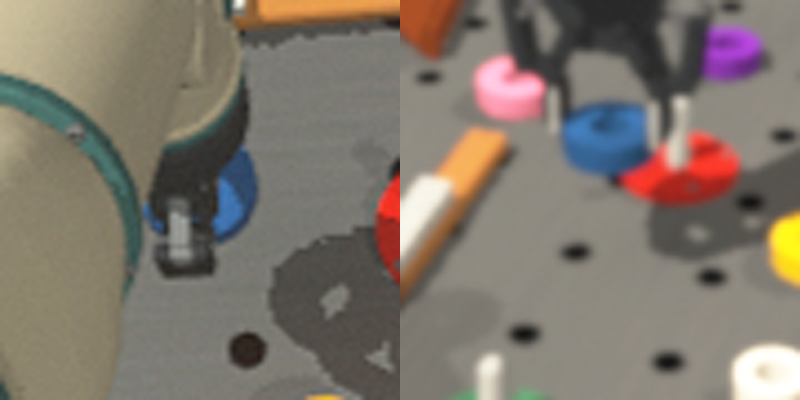

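```bash
python3 - <<'E'
from h import *
np.set_printoptions(precision=1,suppress=True)
s=readout.read_state();print(s["eef_pos"],s["torque"],s["force"])
for v in("top","side"):
    c=eyes.get_image(v);p=proj(c,[*s["eef_pos"][:2],109])[0];t=proj(c,s["eef_pos"])[0];print(v,"expect",p,t,find(c,"blue",p,109,26)); print(proj(c,[622,68,109]))
    R=cv2.Rodrigues(c["rvec"])[0];print("cam",-R.T@c["tvec"])
    x,y=t.astype(int); im=c["image"][y-35:y+35,x-35:x+35].copy(); im=cv2.resize(im,(400,400),interpolation=cv2.INTER_CUBIC); q=tuple(((t-[x-35,y-35])*400/70).astype(int)); cv2.drawMarker(im,tuple(map(int,q)),(255,0,0)); q=((p-[x-35,y-35])*400/70); cv2.drawMarker(im,tuple(map(int,q)),(255,255,0)); globals().setdefault("o",[]).append(im)
cv2.imwrite("pics/a4.png",np.hstack(o)[...,::-1])
E
```

```text
[615.9  68.6 104.5] [0. 0. 0.] [-1.  -0.  -4.3]
top expect [243.6 189.9] [243.8 190.4] (array([252.4, 191.5]), array([610.7,  48.2, 109. ]), np.float64(31.02903539171308))
[[243.8 187.4]]
cam [ 317.9   -8.  1190.3]
side expect [257.1 196.7] [257.2 198. ] (array([256.4, 196.7]), array([618.1,  69.3, 109. ]), np.float64(71.76339480443403))
[[255.3 196.2]]
cam [ 266.2 1062.   748.3]
```

View pics/a4.png

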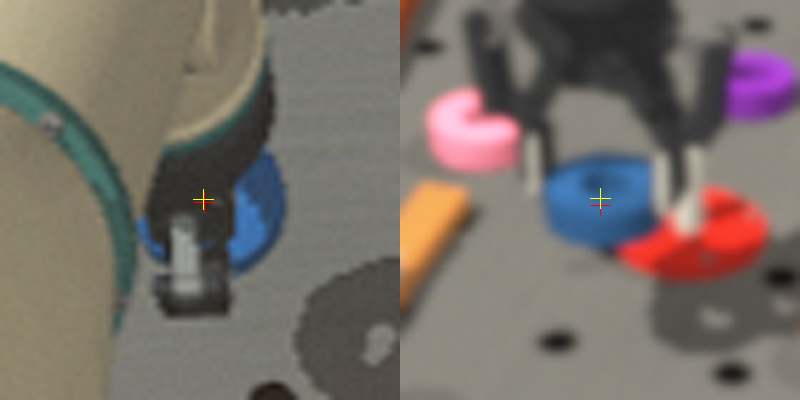

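Side view: the ring is held level within 2 mm of the expected spot (the cross is on its centre). Carrying it to the red stud.

apply_moves:
  commands:
    - [[0,0,-0.6,0,0,-0.2],[0,0,-0.9,0,0,0],[0,0,-0.9,0,0,0],[0,0,-0.9,0,0,0],[0,0,-0.3,0,0,0],[0,0,0,0,0,0]]

```text
clock: 5.25
eef_pos: [607.7, -75.1, 88.6]
tool_rot: [-1.568, 0.023, 0.009]
force: [0.1, -0.4, -5.3]
width: 60.5
```

apply_moves:
  commands:
    - [[0.18,-0.1,0.06,0,0.1,-0.26],[0.05,0,0.03,0,0,0],[0,0,0,0,0,0]]

```text
clock: 5.5
eef_pos: [615.3, -69.5, 88.8]
tool_rot: [-1.566, 0.005, -0.002]
force: [0.1, 0.1, -3.2]
width: 60.6
```

```bash
python3 look.py a5 612 -72 70
```

```text
[615.2 -69.1  89.1] [-1.5655e+00  4.9000e-03 -9.0000e-04] [-0.3  0.5 -4.4] 60.67065064993027
```

View pics/a5.png

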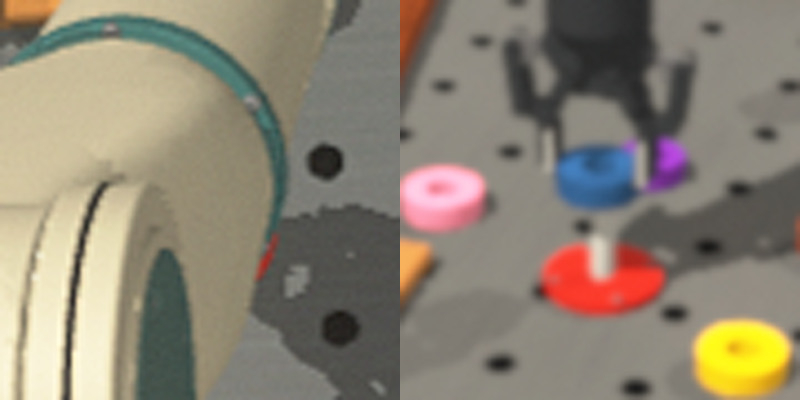

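apply_moves:
  commands:
    - [[-0.04,0.1,-0.08,-0.05,0,0],[-0.02,0.3,0,0,0,0.04],[-0.02,0.2,0,0,0,0.04],[0,0,0,0,0,0]]

```text
clock: 5.93
eef_pos: [612.3, -67.9, 63.3]
tool_rot: [-1.569, 0.011, 0.005]
force: [-0.5, -0.4, -4.6]
width: 60.1
```

apply_moves:
  commands:
    - [[0.04,-0.05,-0.13,0,0.06,-0.12],[0,0,0,0,0,0]]

```text
clock: 6.1
eef_pos: [613.3, -72.8, 63.8]
tool_rot: [-1.568, 0.003, 0.001]
force: [-0.3, -0.9, -4.1]
width: 60.0
```

apply_moves:
  commands:
    - [[0,0.3,0,0,0,0],[0,0.3,0,0,0,0],[0,0,0,0,0,0]]

```text
clock: 6.35
eef_pos: [614.0, -73.5, 38.6]
tool_rot: [-1.569, 0.0, -0.0]
force: [-0.2, 0.4, -4.7]
width: 60.4
```

apply_moves:
  commands:
    - [[0,0.25,0,0,0,0],[0,0.2,0,0,0,0],[0,0.05,0,0,0,0],[0,0,0,0,0,0]]

```text
clock: 6.68
eef_pos: [614.1, -73.7, 16.7]
tool_rot: [-1.568, 0.0, -0.001]
force: [-1.9, 1.1, 10.4]
width: 60.4
```

Upward contact force shows it is seated. Releasing and rising.

apply_moves:
  commands:
    - [[0,0,0,0,0,0],[0,0,0,0,0,0],[0,0,0,0,0,0],[0,0,0,0,0,0],[0,0,0,0,0,0],[0,0,0,0,0,0]]
  claw: 85

```text
clock: 7.18
eef_pos: [616.9, -74.3, 18.4]
tool_rot: [-1.569, -0.005, -0.001]
force: [0.1, 0.4, 0.4]
width: 85.1
```

apply_moves:
  commands:
    - [[0,-0.4,0,0,0,0],[0,-0.6,0,0,0,-0.05],[0,-0.9,0,0,0,-0.05],[0,-0.9,0,0,0,-0.05],[0,-0.3,0,0,0,0],[0,0,0,0,0,0]]

```text
clock: 7.68
eef_pos: [614.3, -74.5, 145.5]
tool_rot: [-1.569, -0.014, -0.001]
force: [0.0, -0.3, 0.0]
width: 84.9
```

apply_moves:
  commands:
    - [[-0.85,0.2,-0.55,0,0,0.16],[-0.9,0.3,-0.6,0,0,0],[-0.9,0.3,-0.6,0,0,0],[-0.9,0.3,-0.6,0,0,0],[-0.7,0.2,-0.4,0,0,0],[0,0,0,0,0,0]]

```text
clock: 8.18
eef_pos: [445.9, -181.6, 89.4]
tool_rot: [-1.568, -0.007, 0.008]
force: [-0.8, 0.3, 0.8]
width: 85.0
```

```bash
python3 - <<'E'
from h import *
np.set_printoptions(precision=1,suppress=True)
c=eyes.get_image("side")
for n,z,q in(("blue",21,[614,-73,21]),("copper",11,[455,-176,11])): print(find(c,n,proj(c,q)[0],z,22))
im=c["image"][140:240,220:360]; cv2.imwrite("pics/b1.png",cv2.resize(im,None,fx=4,fy=4,interpolation=cv2.INTER_CUBIC)[...,::-1])
E
```

```text
(array([271.8, 197.2]), array([616.1, -79.9,  21. ]), np.float64(71.26216688879755))
(array([324.5, 192.8]), array([ 455.5, -180.3,   11. ]), np.float64(79.04130691248606))
```

View pics/b1.png

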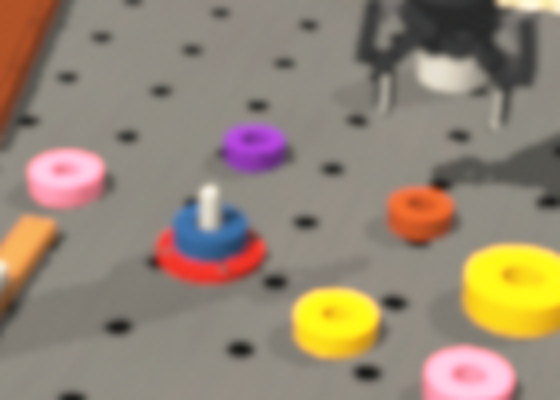

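Blue sits flat on the red disc with the stud through it (crop 210,235). Now copper.

apply_moves:
  commands:
    - [[0.24,0.1,0.14,0,0.09,0.08],[0,0.5,0,0,0,0.03],[0,0.5,0,0,0,0.03],[0,0.2,0,0,0,0],[0,0,0,0,0,0]]

```text
clock: 8.65
eef_pos: [468.3, -170.3, 34.6]
tool_rot: [-1.567, -0.004, 0.005]
force: [-0.5, 0.0, 0.3]
width: 84.9
```

apply_moves:
  commands:
    - [[-0.3,0,-0.13,0,0.05,0.04],[-0.05,0.1,-0.02,0,0,0],[0,0,0,0,0,0]]

```text
clock: 8.9
eef_pos: [456.1, -174.7, 30.3]
tool_rot: [-1.567, -0.002, 0.005]
force: [0.5, -0.4, -0.2]
width: 85.3
```

apply_moves:
  commands:
    - [[-0.05,0.3,-0.04,0,0.05,0.03],[0,0.25,0,0,0,0.02],[0,0.1,0,0,0,0],[0,0,0,0,0,0]]

```text
clock: 9.23
eef_pos: [455.3, -177.2, 5.4]
tool_rot: [-1.568, -0.002, -0.0]
force: [-0.1, -0.2, 0.3]
width: 85.1
```

apply_moves:
  commands:
    - [[0,0.06,0.02,0,0,0],[0,0,0,0,0,0],[0,0,0,0,0,0],[0,0,0,0,0,0],[0,0,0,0,0,0],[0,0,0,0,0,0],[0,0,0,0,0,0],[0,0,0,0,0,0]]
  claw: 38

```text
clock: 9.9
eef_pos: [455.6, -176.3, 4.6]
tool_rot: [-1.568, -0.002, -0.001]
force: [0.5, -0.4, -3.6]
width: 53.1
```

apply_moves:
  commands:
    - [[0,-0.5,0,0,0,0],[0,-0.8,0,0,0,-0.05],[0,-0.9,0,0,0,-0.05],[0,-0.8,0,0,0,0],[0,-0.3,0,0,0,0],[0,0,0,0,0,0]]

```text
clock: 10.4
eef_pos: [452.2, -175.9, 139.2]
tool_rot: [-1.565, -0.004, -0.002]
force: [-0.4, 0.3, -3.2]
width: 53.2
```

apply_moves:
  commands:
    - [[0.8,0,0.5,0,0,0],[0.9,0,0.6,0,0,0],[0.9,0,0.6,0,0,0],[0.9,0.1,0.6,0,0,0],[0.6,0.1,0.4,0,0,0],[0,0,0,0,0,0]]

```text
clock: 10.9
eef_pos: [616.9, -65.7, 126.5]
tool_rot: [-1.562, 0.002, -0.011]
force: [-0.3, 1.0, -4.4]
width: 53.4
```

apply_moves:
  commands:
    - [[-0.06,0.4,-0.16,-0.1,-0.13,0],[-0.03,0.4,-0.02,0,0,0.04],[0,0.1,0,0,0,0],[0,0,0,0,0,0]]

```text
clock: 11.23
eef_pos: [611.6, -68.1, 81.9]
tool_rot: [-1.568, 0.013, 0.009]
force: [-0.3, 0.1, -3.7]
width: 53.2
```

apply_moves:
  commands:
    - [[0.06,0,-0.13,0,0.1,-0.13],[0,0,0,0,0,0],[0,0,0,0,0,0]]

```text
clock: 11.48
eef_pos: [612.5, -74.4, 80.7]
tool_rot: [-1.568, 0.004, -0.003]
force: [0.3, 0.5, -3.4]
width: 52.8
```

apply_moves:
  commands:
    - [[0.03,0.1,0.03,0,0,-0.04],[0,0.3,0,0,0,0],[0,0.25,0,0,0,0],[0,0,0,0,0,0]]

```text
clock: 11.82
eef_pos: [615.2, -74.1, 55.1]
tool_rot: [-1.568, -0.005, -0.004]
force: [0.0, 1.1, -4.2]
width: 52.8
```

apply_moves:
  commands:
    - [[-0.02,0.25,0,0,0,0.04],[0,0.15,0,0,0,0],[0,0.06,0,0,0,0],[0,0,0,0,0,0]]

```text
clock: 12.15
eef_pos: [615.1, -74.2, 36.2]
tool_rot: [-1.568, -0.002, -0.004]
force: [-1.4, -0.1, -0.2]
width: 53.2
```

apply_moves:
  commands:
    - [[0,0.03,0,0,0,0],[0,0,0,0,0,0]]

```text
clock: 12.32
eef_pos: [615.3, -74.2, 36.4]
tool_rot: [-1.567, -0.002, -0.004]
force: [-0.1, 0.1, -3.7]
width: 53.4
```

apply_moves:
  commands:
    - [[0,0,0,0,0,0],[0,0,0,0,0,0],[0,0,0,0,0,0],[0,0,0,0,0,0],[0,0,0,0,0,0],[0,0,0,0,0,0],[0,0,0,0,0,0]]
  claw: 85

```text
clock: 12.9
eef_pos: [617.6, -74.8, 36.9]
tool_rot: [-1.568, -0.007, -0.004]
force: [-0.8, 0.6, -0.8]
width: 84.9
```

apply_moves:
  commands:
    - [[0,-0.4,0,0,0,0],[0,-0.6,0,0,0,-0.05],[0,-0.9,0,0,0,-0.05],[0,-0.9,0,0,0,-0.05],[0,0,0,0,0,0]]

```text
clock: 13.32
eef_pos: [614.4, -75.1, 149.8]
tool_rot: [-1.568, -0.013, -0.005]
force: [1.5, -0.1, -0.7]
width: 84.9
```

apply_moves:
  commands:
    - [[-0.4,0,0.8,0,0,0.15],[-0.55,0.2,0.95,0,0,0],[-0.55,0.2,0.95,0,0,0],[-0.55,0.2,0.95,0,0,0],[-0.55,0.2,0.95,0,0,0],[-0.55,0.2,0.95,0,0,0],[-0.4,0.2,0.7,0,0,0],[0,0,0,0,0,0]]

```text
clock: 13.98
eef_pos: [480.4, 171.0, 104.1]
tool_rot: [-1.572, -0.016, -0.013]
force: [-0.2, 0.3, -1.3]
width: 85.1
```

```bash
python3 - <<'E'
from h import *
c=eyes.get_image("side"); im=c["image"][140:280,190:360]; cv2.imwrite("pics/c1.png",cv2.resize(im,None,fx=4,fy=4,interpolation=cv2.INTER_CUBIC)[...,::-1])
E
```

```text
(no output)
```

View pics/c1.png

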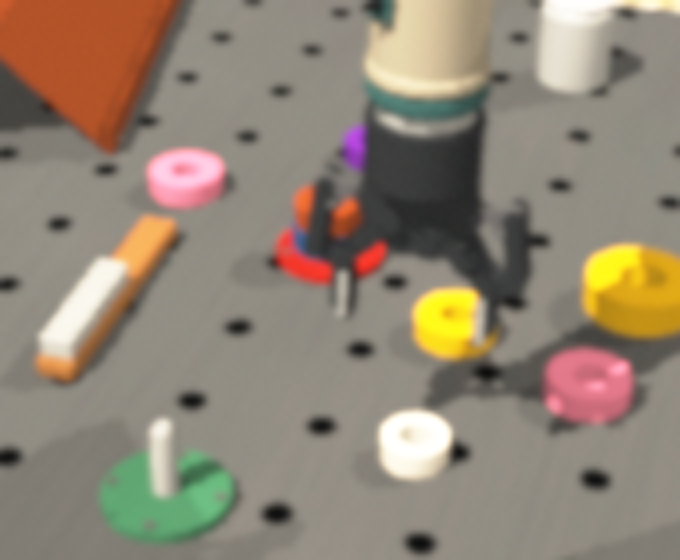

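Copper sits level on blue behind the finger (crop 330,215). The white ring is free below the gripper (415,445). Going down.

apply_moves:
  commands:
    - [[-0.06,0.4,-0.1,0,-0.15,0.18],[0,0.5,0,0,0,0.03],[0,0.5,0,0,0,0.03],[0,0.2,0,0,0,0],[0,0,0,0,0,0]]

```text
clock: 14.45
eef_pos: [485.8, 161.9, 40.6]
tool_rot: [-1.574, -0.007, -0.003]
force: [0.3, -0.5, 0.4]
width: 84.9
```

apply_moves:
  commands:
    - [[-0.2,0.1,0.13,0.03,0,0.08],[-0.02,0.2,0,0,0,0],[0,0,0,0,0,0]]

```text
clock: 14.7
eef_pos: [478.5, 165.6, 29.1]
tool_rot: [-1.572, -0.002, -0.006]
force: [0.1, 0.0, 0.4]
width: 85.1
```

apply_moves:
  commands:
    - [[-0.02,0.3,0.03,0,-0.05,0.02],[-0.02,0.25,0,0,0,0],[0,0.1,0,0,0,0],[0,0,0,0,0,0]]

```text
clock: 15.03
eef_pos: [478.2, 167.3, 3.6]
tool_rot: [-1.57, -0.004, -0.002]
force: [0.4, -0.2, 0.1]
width: 85.2
```

apply_moves:
  commands:
    - [[0,0,0,0,0,0],[0,0,0,0,0,0],[0,0,0,0,0,0],[0,0,0,0,0,0],[0,0,0,0,0,0],[0,0,0,0,0,0],[0,0,0,0,0,0],[0,0,0,0,0,0]]
  claw: 32

```text
clock: 15.7
eef_pos: [479.0, 167.4, 5.7]
tool_rot: [-1.569, -0.006, -0.002]
force: [0.3, -0.8, -0.8]
width: 45.5
```

apply_moves:
  commands:
    - [[0,-0.5,0,0,0,0],[0,-0.8,0,0,0,-0.05],[0,-0.9,0,0,0,-0.05],[0,-0.9,0,0,0,0],[0,-0.4,0,0,0,0],[0,0,0,0,0,0]]

```text
clock: 16.2
eef_pos: [475.8, 166.1, 148.9]
tool_rot: [-1.572, -0.009, -0.003]
force: [0.5, 0.6, -0.9]
width: 45.1
```

apply_moves:
  commands:
    - [[0.4,0,-0.8,0,0,0],[0.55,0,-0.95,0,0,0],[0.55,0,-0.95,0,0,0],[0.55,0,-0.95,0,0,0],[0.55,0,-0.95,0,0,0],[0.55,0,-0.95,0,0,0],[0.4,0,-0.6,0,0,0],[0,0,0,0,0,0]]

```text
clock: 16.87
eef_pos: [616.8, -76.4, 141.5]
tool_rot: [-1.568, -0.001, 0.013]
force: [0.3, -0.7, -1.3]
width: 45.2
```

apply_moves:
  commands:
    - [[-0.05,0.4,0.04,0,0.14,0],[-0.02,0.5,0,0,0,0.03],[0,0.3,0,0,0,0.03],[0,0,0,0,0,0],[0,0,0,0,0,0]]

```text
clock: 17.28
eef_pos: [611.8, -78.8, 85.9]
tool_rot: [-1.568, 0.01, -0.007]
force: [0.4, -0.3, -0.9]
width: 45.3
```

apply_moves:
  commands:
    - [[0.08,0,0.14,0,-0.06,-0.1],[0,0,0,0,0,0],[0,0,0,0,0,0]]

```text
clock: 17.53
eef_pos: [615.5, -71.2, 86.3]
tool_rot: [-1.567, 0.0, 0.0]
force: [-0.1, -0.3, 0.2]
width: 44.9
```

apply_moves:
  commands:
    - [[-0.02,0.2,-0.06,0,0,0],[0,0.25,0,0,0,0],[0,0.1,0,0,0,0],[0,0,0,0,0,0]]

```text
clock: 17.87
eef_pos: [616.3, -72.5, 64.6]
tool_rot: [-1.567, -0.004, 0.002]
force: [-0.3, 1.4, -1.5]
width: 45.3
```

apply_moves:
  commands:
    - [[-0.03,0.1,-0.02,0,0,0.03],[0,0.06,0,0,0,0],[0,0,0,0,0,0]]

```text
clock: 18.12
eef_pos: [615.0, -73.6, 59.1]
tool_rot: [-1.566, -0.001, 0.002]
force: [-0.4, 0.7, -0.5]
width: 45.3
```

apply_moves:
  commands:
    - [[0,0.04,0,0,0,0],[0,0,0,0,0,0]]

```text
clock: 18.28
eef_pos: [615.1, -73.7, 59.3]
tool_rot: [-1.565, -0.002, 0.002]
force: [-0.8, 0.4, -1.4]
width: 44.5
```

apply_moves:
  commands:
    - [[0,0.06,0,0,0,0],[0,0.06,0,0,0,0]]

```text
clock: 18.45
eef_pos: [615.4, -73.6, 58.7]
tool_rot: [-1.563, -0.003, 0.001]
force: [-8.9, 1.8, 27.2]
width: 45.2
```

Contact (27 N up): seated. Releasing.

apply_moves:
  commands:
    - [[0,0,0,0,0,0],[0,0,0,0,0,0],[0,0,0,0,0,0],[0,0,0,0,0,0],[0,0,0,0,0,0],[0,0,0,0,0,0],[0,0,0,0,0,0]]
  claw: 85

```text
clock: 19.03
eef_pos: [616.2, -74.5, 58.4]
tool_rot: [-1.565, -0.005, 0.001]
force: [-0.2, -1.0, -0.5]
width: 84.8
```

apply_moves:
  commands:
    - [[0,-0.4,0,0,0,0],[0,-0.6,0,0,0,-0.05],[0,-0.9,0,0,0,-0.05],[0,-0.6,0,0,0,-0.05],[0,0,0,0,0,0]]

```text
clock: 19.45
eef_pos: [613.2, -75.0, 158.2]
tool_rot: [-1.564, -0.01, 0.001]
force: [2.1, -0.3, -0.7]
width: 85.3
```

apply_moves:
  commands:
    - [[-0.6,0,0.4,-0.07,0,0.12],[-0.85,0.3,0.57,0,0,0],[-0.85,0.4,0.57,0,0,0],[-0.85,0.4,0.57,0,0,0],[-0.3,0.3,0.2,0,0,0],[0,0,0,0,0,0]]

```text
clock: 19.95
eef_pos: [473.9, 16.5, 100.7]
tool_rot: [-1.576, -0.008, -0.001]
force: [0.6, -0.5, 0.1]
width: 84.9
```

```bash
python3 - <<'E'
from h import *
c=eyes.get_image("side"); im=c["image"][150:290,190:360]; cv2.imwrite("pics/d1.png",cv2.resize(im,None,fx=4,fy=4,interpolation=cv2.INTER_CUBIC)[...,::-1])
E
```

```text
(no output)
```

View pics/d1.png

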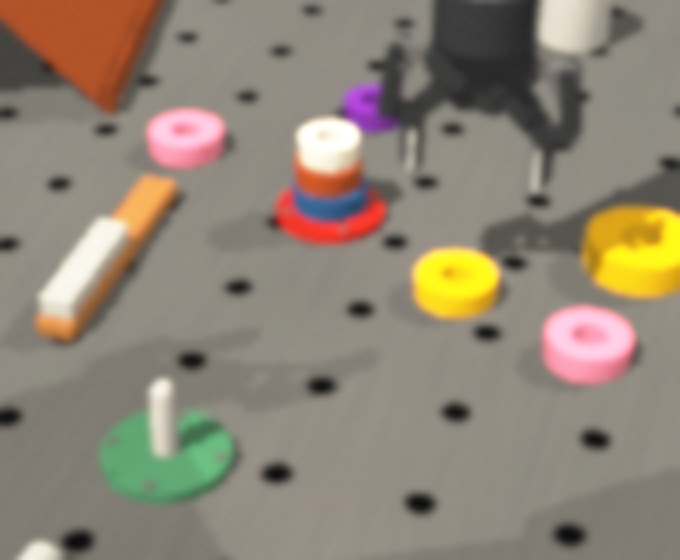

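The red stack is right: blue, copper and white, straight and level (crop 330,170). Now the small yellow (455,282).

apply_moves:
  commands:
    - [[0.2,0.4,-0.12,0.06,0,0.08],[0,0.5,0,0,0,0.03],[0,0.3,0,0,0,0.03],[0,0,0,0,0,0]]

```text
clock: 20.33
eef_pos: [493.7, 7.0, 54.2]
tool_rot: [-1.573, -0.01, -0.004]
force: [-0.7, -0.3, 0.1]
width: 85.2
```

apply_moves:
  commands:
    - [[-0.22,0.2,0.08,0.02,-0.05,0.12],[-0.03,0.2,0,0,0,0],[0,0,0,0,0,0]]

```text
clock: 20.58
eef_pos: [487.7, 7.8, 38.2]
tool_rot: [-1.573, -0.004, -0.002]
force: [-0.0, 0.4, -0.8]
width: 85.1
```

apply_moves:
  commands:
    - [[-0.07,0.3,0.07,0,0,0.04],[-0.02,0.3,0,0,0,0.02],[-0.02,0.2,0,0,0,0],[0,0,0,0,0,0]]

```text
clock: 20.92
eef_pos: [485.6, 9.9, 6.6]
tool_rot: [-1.573, -0.004, -0.003]
force: [-0.1, -0.8, -1.2]
width: 85.2
```

apply_moves:
  commands:
    - [[0,0.08,0,0,0,0.02],[0,0,0,0,0,0],[0,0,0,0,0,0],[0,0,0,0,0,0],[0,0,0,0,0,0],[0,0,0,0,0,0],[0,0,0,0,0,0],[0,0,0,0,0,0]]
  claw: 45

```text
clock: 21.58
eef_pos: [485.4, 10.0, 5.0]
tool_rot: [-1.573, -0.002, -0.003]
force: [0.5, 0.4, -5.5]
width: 61.3
```

apply_moves:
  commands:
    - [[0,-0.5,0,0,0,0],[0,-0.8,0,0,0,-0.05],[0,-0.9,0,0,0,-0.05],[0,-0.9,0,0,0,0],[0,-0.3,0,0,0,0],[0,0,0,0,0,0]]

```text
clock: 22.08
eef_pos: [481.7, 9.9, 143.6]
tool_rot: [-1.572, -0.002, -0.005]
force: [0.2, 0.3, -4.7]
width: 60.8
```

apply_moves:
  commands:
    - [[0.3,0,0.7,0,0,0],[0.55,0,0.95,0,0,0],[0.55,0,0.95,0,0,0],[0.55,0,0.95,0,0,0],[0.55,0,0.95,0,0,0],[0.55,0,0.95,0,0,0],[0.5,0,0.8,0,0,0],[0,0,0,0,0,0]]

```text
clock: 22.75
eef_pos: [619.7, 259.6, 131.8]
tool_rot: [-1.572, 0.011, -0.014]
force: [0.7, 1.0, -6.0]
width: 61.2
```

apply_moves:
  commands:
    - [[0.13,0.35,0.03,0,-0.16,-0.12],[0,0.35,0,0,0,0],[0,0.2,0,0,0,0],[0,0,0,0,0,0]]

```text
clock: 23.08
eef_pos: [620.6, 264.7, 84.8]
tool_rot: [-1.573, 0.011, 0.008]
force: [0.2, -0.3, -4.9]
width: 61.2
```

apply_moves:
  commands:
    - [[0.14,0,-0.1,0,0.09,-0.12],[0,0,0,0,0,0],[0,0,0,0,0,0]]

```text
clock: 23.33
eef_pos: [624.9, 258.2, 82.4]
tool_rot: [-1.575, 0.004, -0.003]
force: [0.0, -0.0, -5.0]
width: 60.8
```

```bash
python3 look.py e1 626 261 70; python3 - <<'E'
from h import *
c=eyes.get_image("side");np.set_printoptions(precision=1,suppress=True)
z=readout.read_state()["eef_pos"][2]-5+11
print(z,find(c,"yellow",proj(c,[626,261,z])[0],z,30))
E
```

```text
[625.5 257.9  83. ] [-1.5751  0.0026 -0.0027] [-0.6  0.3 -4.9] 61.28341874653946
89.1720455937402 (array([228.8, 238.4]), array([628.9, 258.9,  89.2]), np.float64(64.95240834064671))
```

View pics/e1.png

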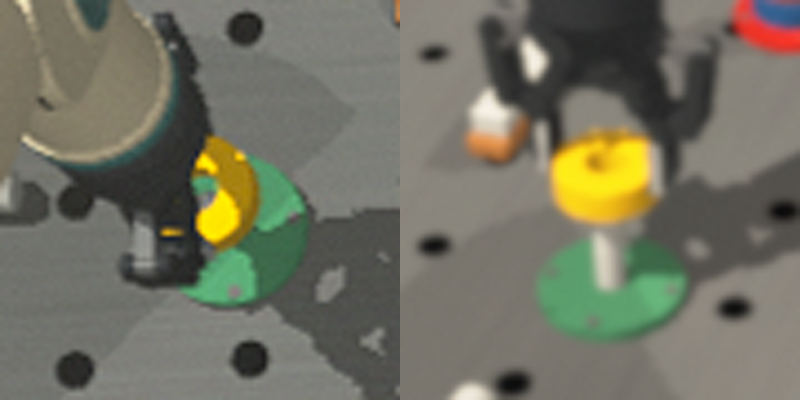

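The ring is over the green stud in both views. Nudging y by +2.5 mm and threading it.

apply_moves:
  commands:
    - [[0.02,0.1,0.08,0.04,0,0],[0,0.25,0,0,0,0],[0,0.2,0,0,0,0],[0,0,0,0,0,0]]

```text
clock: 23.82
eef_pos: [627.6, 262.9, 61.4]
tool_rot: [-1.568, -0.001, -0.002]
force: [0.2, 0.2, -5.3]
width: 61.1
```

apply_moves:
  commands:
    - [[-0.04,0.1,-0.05,-0.02,0,0],[0,0.3,0,0,0,0],[0,0.25,0,0,0,0],[0,0,0,0,0,0]]

```text
clock: 24.15
eef_pos: [625.2, 260.7, 31.9]
tool_rot: [-1.571, 0.0, -0.002]
force: [-0.4, 0.1, -3.9]
width: 61.4
```

apply_moves:
  commands:
    - [[0,0.2,0,0,0,0],[0,0.15,0,0,0,0],[0,0.08,0,0,0,0],[0,0,0,0,0,0]]

```text
clock: 24.48
eef_pos: [625.9, 260.7, 14.9]
tool_rot: [-1.57, -0.0, -0.002]
force: [1.2, 0.6, -4.5]
width: 61.2
```

apply_moves:
  commands:
    - [[0,0.06,0,0,0,0],[0,0.06,0,0,0,0]]

```text
clock: 24.65
eef_pos: [626.3, 260.8, 14.5]
tool_rot: [-1.568, -0.0, -0.002]
force: [-8.5, -1.9, 17.5]
width: 61.4
```

apply_moves:
  commands:
    - [[0,0,0,0,0,0],[0,0,0,0,0,0],[0,0,0,0,0,0],[0,0,0,0,0,0],[0,0,0,0,0,0],[0,0,0,0,0,0],[0,0,0,0,0,0]]
  claw: 85

```text
clock: 25.23
eef_pos: [630.3, 261.7, 17.4]
tool_rot: [-1.566, -0.008, -0.002]
force: [0.1, -0.1, -0.1]
width: 85.2
```

apply_moves:
  commands:
    - [[0,-0.4,0,0,0,0],[0,-0.6,0,0,0,-0.05],[0,-0.9,0,0,0,-0.05],[0,-0.9,0,0,0,-0.05],[0,-0.8,0,0,0,0],[0,0,0,0,0,0]]

```text
clock: 25.73
eef_pos: [626.9, 259.5, 168.7]
tool_rot: [-1.569, -0.017, -0.003]
force: [1.3, 0.2, 0.8]
width: 85.0
```

apply_moves:
  commands:
    - [[0,0,-0.7,0,0,0],[0,0,-0.95,0,0,0],[0,0,-0.95,0,0,0],[0,0,-0.95,0,0,0],[0,0,-0.95,0,0,0],[0,0,-0.95,0,0,0],[0,0,-0.95,0,0,0]]

```text
clock: 26.32
eef_pos: [631.0, 11.4, 177.1]
tool_rot: [-1.555, -0.033, 0.02]
force: [0.6, -0.5, -0.2]
width: 84.5
```

apply_moves:
  commands:
    - [[0,0,-0.9,-0.18,0.23,0.38],[0,0,-0.95,0,0,0],[0,0,-0.95,0,0,0],[0,0.1,-0.95,0,0,0],[0,0.3,-0.95,0,0,0],[0,0.4,-0.95,0,0,0],[0,0.4,-0.8,0,0,0],[0,0,0,0,0,0]]

```text
clock: 26.98
eef_pos: [629.2, -272.4, 138.5]
tool_rot: [-1.582, -0.01, -0.013]
force: [-0.3, -1.9, 0.2]
width: 84.8
```

apply_moves:
  commands:
    - [[-0.1,0.4,0.5,0.12,-0.15,0.1],[0,0.5,0.1,0,0,0.03],[0,0.5,0,0,0,0.03],[0,0.4,0,0,0,0],[0,0,0,0,0,0]]

```text
clock: 27.4
eef_pos: [624.6, -256.0, 68.7]
tool_rot: [-1.576, 0.001, -0.01]
force: [-1.0, -0.7, -0.2]
width: 85.1
```

```bash
python3 look.py f1 624 -245 20; python3 - <<'E'
from h import *
np.set_printoptions(precision=1,suppress=True)
c=eyes.get_image("side")
print(find(c,"violet",proj(c,[624,-247,11])[0],11,22))
im=c["image"][120:290,180:350]; cv2.imwrite("pics/f2.png",cv2.resize(im,None,fx=3.5,fy=3.5,interpolation=cv2.INTER_CUBIC)[...,::-1])
E
```

```text
[ 626.5 -257.    71.5] [-1.5784 -0.0037 -0.0102] [ 0.5 -0.5  0.2] 84.80932945236289
(array([283.4, 176.1]), array([ 624.8, -252.8,   11. ]), np.float64(72.9582090315745))
```

View pics/f2.png

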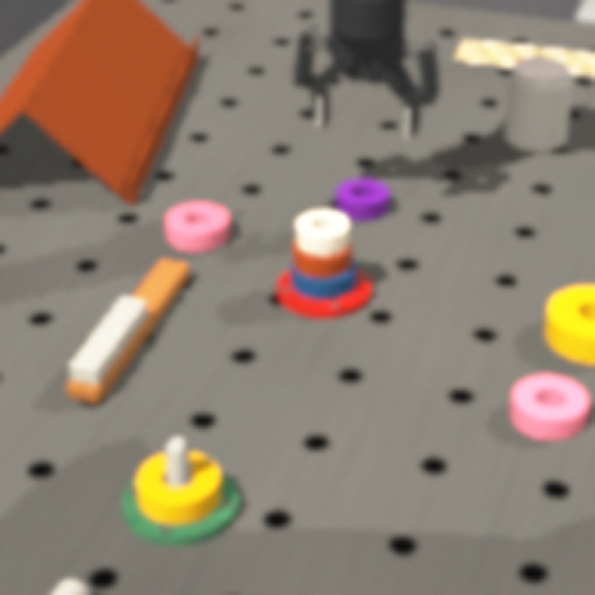

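Yellow is seated flat on green (crop 178,485), the red stack is intact, and violet is at (363,200). Aligning and descending on violet.

apply_moves:
  commands:
    - [[-0.04,0.2,0.28,0.08,-0.12,0.04],[0,0.3,0,0,0,0.03],[0,0.2,0,0,0,0],[0,0,0,0,0,0]]

```text
clock: 27.88
eef_pos: [628.7, -245.5, 46.8]
tool_rot: [-1.574, -0.006, 0.002]
force: [-0.9, 0.4, 0.3]
width: 84.9
```

apply_moves:
  commands:
    - [[-0.12,0.3,0,0.04,0,0.07],[0,0.3,0,0,0,0.02],[-0.02,0.25,0,0,0,0.02],[0,0.1,0,0,0,0],[0,0,0,0,0,0]]

```text
clock: 28.3
eef_pos: [621.9, -245.7, 3.7]
tool_rot: [-1.57, 0.006, 0.002]
force: [-0.2, -0.2, 0.0]
width: 84.7
```

apply_moves:
  commands:
    - [[0.07,0,0,0,0,-0.06],[0,0,0,0,0,0]]

```text
clock: 28.47
eef_pos: [624.4, -245.9, 2.7]
tool_rot: [-1.57, 0.002, 0.002]
force: [-0.1, 0.1, 0.1]
width: 85.0
```

apply_moves:
  commands:
    - [[0,0,0,0,0,0],[0,0,0,0,0,0],[0,0,0,0,0,0],[0,0,0,0,0,0],[0,0,0,0,0,0],[0,0,0,0,0,0],[0,0,0,0,0,0],[0,0,0,0,0,0]]
  claw: 38

```text
clock: 29.13
eef_pos: [626.0, -246.5, 5.5]
tool_rot: [-1.571, -0.002, 0.002]
force: [0.3, -0.0, -0.3]
width: 53.5
```

apply_moves:
  commands:
    - [[0,-0.5,0,0,0,0],[0,-0.8,0,0,0,-0.05],[0,-0.9,0,0,0,-0.05],[0,-0.9,0,0,0,-0.05],[0,-0.8,0,0,0,0],[0,0,0,0,0,0]]

```text
clock: 29.63
eef_pos: [622.1, -245.4, 163.1]
tool_rot: [-1.567, -0.006, 0.001]
force: [0.0, -1.0, -0.4]
width: 53.8
```

apply_moves:
  commands:
    - [[0,-0.1,0.7,0,0,0],[0,-0.1,0.95,0,0,0],[0,-0.1,0.95,0,0,0],[0,0,0.95,0,0,0],[0,0,0.95,0,0,0],[0,0,0.95,0,0,0],[0,0,0.95,0,0,0]]

```text
clock: 30.22
eef_pos: [622.6, 3.1, 177.1]
tool_rot: [-1.58, -0.013, -0.021]
force: [0.3, 1.1, -0.7]
width: 53.4
```

apply_moves:
  commands:
    - [[0.05,0,0.9,0.1,-0.23,0.1],[0,0,0.95,0,0,0],[0,0.1,0.95,0,0,0],[0,0.1,0.95,0,0,0],[0,0.2,0.95,0,0,0],[0,0.3,0.8,0,0,0],[0,0.3,0.2,0,0,0],[0,0,0,0,0,0]]

```text
clock: 30.88
eef_pos: [619.8, 257.6, 131.4]
tool_rot: [-1.563, -0.0, 0.016]
force: [-0.3, -1.7, -2.0]
width: 53.5
```

apply_moves:
  commands:
    - [[0.15,0.35,0.06,-0.09,0.18,0],[0,0.35,0,0,0,0],[0,0.2,0,0,0,0],[0,0,0,0,0,0]]

```text
clock: 31.22
eef_pos: [625.2, 257.0, 92.9]
tool_rot: [-1.574, 0.001, -0.001]
force: [-0.4, 0.1, -0.8]
width: 53.6
```

apply_moves:
  commands:
    - [[0.02,0.25,0.08,0.04,0,0],[0,0,0,0,0,0],[0,0,0,0,0,0]]

```text
clock: 31.47
eef_pos: [626.9, 255.6, 82.8]
tool_rot: [-1.572, 0.001, -0.006]
force: [0.2, 0.6, -0.5]
width: 53.7
```

apply_moves:
  commands:
    - [[-0.02,0,0.13,0,-0.06,0],[0,0,0,0,0,0],[0,0,0,0,0,0]]

```text
clock: 31.72
eef_pos: [627.1, 259.9, 84.1]
tool_rot: [-1.571, -0.001, -0.002]
force: [-0.4, -0.5, -1.2]
width: 53.7
```

apply_moves:
  commands:
    - [[-0.02,0.2,0.02,0,0,0],[0,0.3,0,0,0,0],[0,0.2,0,0,0,0],[0,0,0,0,0,0]]

```text
clock: 32.05
eef_pos: [626.8, 261.8, 54.9]
tool_rot: [-1.57, -0.003, -0.001]
force: [-0.7, -0.5, -1.6]
width: 53.3
```

Ring bottom is at about 50 mm, so it is threaded. Seat is at TCP ≈ 37.

apply_moves:
  commands:
    - [[-0.02,0.2,-0.02,0,0,0],[0,0.15,0,0,0,0],[0,0.08,0,0,0,0],[0,0,0,0,0,0]]

```text
clock: 32.38
eef_pos: [625.9, 260.9, 36.3]
tool_rot: [-1.57, -0.002, -0.001]
force: [-1.8, 0.2, 5.9]
width: 53.8
```

apply_moves:
  commands:
    - [[0,0.06,0,0,0,0],[0,0.06,0,0,0,0]]

```text
clock: 32.55
eef_pos: [626.0, 260.9, 36.2]
tool_rot: [-1.568, -0.001, -0.001]
force: [-6.0, -1.8, 17.7]
width: 53.7
```

apply_moves:
  commands:
    - [[0,0,0,0,0,0],[0,0,0,0,0,0],[0,0,0,0,0,0],[0,0,0,0,0,0],[0,0,0,0,0,0],[0,0,0,0,0,0],[0,0,0,0,0,0]]
  claw: 85

```text
clock: 33.13
eef_pos: [626.9, 261.0, 36.3]
tool_rot: [-1.567, -0.003, -0.002]
force: [-0.7, 0.2, -0.5]
width: 85.2
```

apply_moves:
  commands:
    - [[0,-0.4,0,0,0,0],[0,-0.6,0,0,0,-0.05],[0,-0.9,0,0,0,-0.05],[0,-0.9,0,0,0,-0.05],[-0.5,-0.8,-0.5,0,0,0],[-0.9,0,-0.9,0,0,0],[-0.9,0,-0.9,0,0,0],[0,0,0,0,0,0]]

```text
clock: 33.8
eef_pos: [533.3, 171.8, 177.9]
tool_rot: [-1.571, -0.007, 0.001]
force: [-2.3, -1.9, -0.3]
width: 85.0
```

```bash
python3 - <<'E'
from h import *
np.set_printoptions(precision=1,suppress=True)
c=eyes.get_image("side")
for n,z,q in(("blue",21,[614,-73,21]),("yellow",21,[626,261,21]),("violet",43,[626,261,43]),("white",65,[614,-73,65])): print(n,find(c,n,proj(c,q)[0],z,18)[:2])
im=c["image"][130:290,190:350]; cv2.imwrite("pics/g1.png",cv2.resize(im,None,fx=3.7,fy=3.7,interpolation=cv2.INTER_CUBIC)[...,::-1])
print(readout.read_state()["eef_pos"])
E
```

```text
blue (array([272.5, 200.5]), array([607.9, -61. ,  21. ]))
yellow (array([230.6, 262. ]), array([621.9, 271.7,  21. ]))
violet (array([229.9, 252. ]), array([628.3, 258. ,  43. ]))
white (array([271.4, 184.6]), array([620. , -87.2,  65. ]))
[538.2 176.1 178.9]
```

View pics/g1.png

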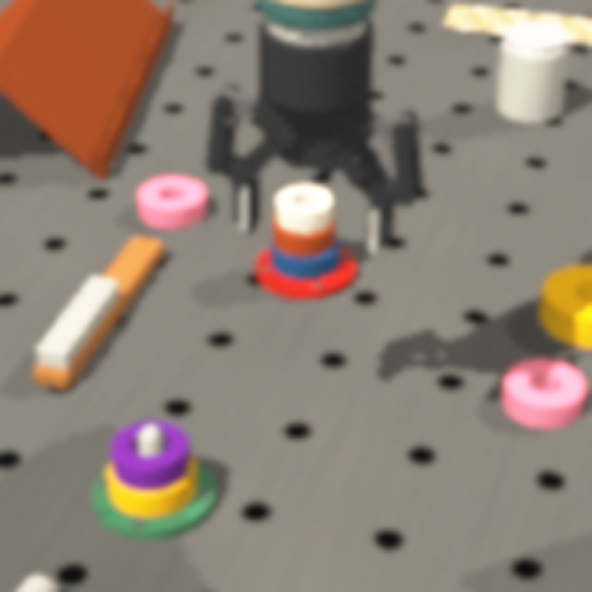

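Both stacks are straight and level: red at crop (304,235), green at (150,470). The gripper is clear. Handing in.

```bash
python3 -c "
from cell import finish_job; print(finish_job())"
```

```text
the job is handed in; nothing more can be done
None
```

I threaded both supports and handed the job in at about 34 s of the 112 s allowed; no verdict came back.

- **Red stud, from below:** blue riser, copper ring, white ring.
- **Green stud, from below:** yellow riser (the smaller yellow one), violet ring.

**Seating:** Four of the five rings gave a clear upward push as they were set down: blue 10 N, white 27 N, yellow 17.5 N, violet 18 N. Copper gave only a brief unloading of the wrist force, so it was judged by its height. The tool heights at release matched the seated heights to about 1 mm.

**Last picture:** Both stacks look straight and level, all rings are released, and the gripper is well clear. I planned no move near the hammer, brush or tin. The brush and tin look unmoved by eye, but the hammer was out of that crop and I did not measure any of them.

**Check that disagreed:** In that same picture the colour-mask centres came out 5 to 15 mm off for blue, white and yellow. I put this down to partly hidden or shaded rings skewing the masks. Rings threaded on the studs cannot sit more than about 4 mm off the axis.

**Other oddity:** The finger-opening readout was about 3 mm below the true ring diameter on every grip.

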